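Back out the captive cover screw

TASK

The grey cover of the flat steel case is held by two captive wing screws; one has already been backed out and stands up, the other is still down. Back out the one that is still down: pull its wing head straight up against its spring until the thread engages, about 20 mm, turn it anticlockwise (seen from above) to its stop while it is up, and let go so that it stays up on its thread. Leave the other screw as it is.

Things in the scene. Friction and masses are not known exactly. Their poses are not given: they have to be found in the camera images.
- wing1_grip (a point): The screw still down: steel wing head, an upright bar 46 long, 12 thick, 30 tall (mm), on a 26 wide round flange and a stem, over a collar 48 across, 17 high. Point on the screw's vertical axis, mid bar, 11 below the bar's top, 19 above its underside; x along the bar, y across it, z up. At the start 106 above the table, 29 above the collar (cover top at 60).
- stem1 (a joint): Lift of that screw in m: 0 down (start), 0.026 the upper stop. Its spring and weight pull it down with about 5.5 N at 0, 9.5 N at 0.020. It cannot turn until lifted by 0.012 to 0.013. When turned past 1.0 rad and let go it settles on its thread at a lift of about 0.016.
- wing1 (a joint): Turn of that screw in rad, anticlockwise from above positive: 0 at the start, stop at 1.4 (80 degrees). The thread climbs 4 mm up to 1.0 rad and is level from there, so that the screw stays up when let go beyond 1.05 rad. Light friction only, no spring back.
- wing2_grip (a point): The same point on the other, identical screw, already backed out: 16 mm higher (122 mm above the table). Leave as it is. The case is 300 by 170 mm, the two screws 200 mm apart on its long middle line; between them a loose steel ring and a brass bush, up to 24 mm high, lie on the cover.

How it is judged:
By the outcome, as a careful person would: the job done as asked, in the order asked, and still so for the second after the job is handed in, with the robot touching nothing.
It also fails if it takes over 38 s, if anything falls off the work surface, if the arm or the gripper's body presses on something with over 40 N, if the wrist force passes 120 N, or if a joint passes its speed limit or range.

ROBOT

A 7-joint arm with a two-finger parallel gripper is mounted at the origin on the work surface. World frame = base frame: x ahead of the robot, y to its left, z up, the work surface at z = 0. Lengths are in mm, angles in rad, forces in N, time in s.
With the tool pointing down it reaches from about 425 to 825 mm from the base axis. Payload 3.6 kg.
Tool frame: the origin (TCP) lies between the finger pads; the fingertips stand 25 mm ahead of it and the grasp point (between the pads) lies 6 mm ahead of it (arm.finger_overhang is the distance from the TCP to the fingertips, in mm); z points along the fingers, y is the line along which they close (so a half turn about z gives the same grasp; the last joint's range is limited). The gripper opens to 93 mm and grips with 3 to 60 N. Pads are 15 mm wide; open, the fingers measure 128 mm over their backs; the gripper's body (75 mm by 188 mm) begins 65 mm behind the grasp point.
Start: joints at [1.179, 0.615, -0.013, 1.423, 0.008, 1.103, -0.04], TCP at [231.905, -607.193, 243.64] pointing down, gripper open.
Joint ranges: [-3.12, 3.12], [-0.3, 2.06], [-1.34, 1.32], [0.26, 2.42], [-1.36, 4.5], [0.01, 1.98], [-2.84, 2.84]. Speed limits (rad/s): [2.79, 2.79, 3.14, 3.14, 3.14, 3.14, 3.14].

INTERFACE

Orientations are given as a 3x3 rotation matrix whose columns are the frame's x, y, z axes.
In Python, from plant import arm gives the robot as it stands. The module is installed in compiled form; this text tells all that it offers.
- The arm moves only by the tool carry_out, never from a script. Its arguments are lists of equal length, an entry for each row: "rotation": the turn, a rotation vector about the world's x, y, z in degrees, a list of three; "dp": the shift along the world's x, y, z in mm, a list of three; "fingers": the opening, from -1 (shut) to 1 (fully open), so that 0 is half open. A call has 1 to 8 rows; each row is the pose to reach, as a shift and turn from the pose commanded when the call began; what a row does not reach only later rows make up. A row lasts 1/10 s, in which the tool goes at most 50 mm and 8.59 degrees, less where a joint would pass 70% of its speed; a pose out of reach is approached as far as the arm can. A call with a gripper value outside its range is refused whole. The fingers move at their own pace and stop on an object; the grip force is fixed at half the most. Time passes only in rows, so rows that repeat a pose let the fingers close. It gives the time, the measured TCP pose, the force and the opening at its end, in the units of the state.
- arm.state(): the state, without advancing time (a new reading comes with each control period).
- arm.capture(name): name is "scene" or "top"; returns the picture (400x640x3 uint8, red, green, blue); there is no depth.
- arm.camera_params(name): a dict with "fov_y" (degrees; the focal length in pixels is half the picture's height over the tangent of half this angle, whatever the lens; pixels are square), "cx", "cy" (the principal point, pixels), "k1" (the pictures are not rectified: a ray, as slopes to the right and down, at radius r is drawn at 1 + k1 r^2 times it, then the intrinsics apply), "cam_to_world" (4x4, takes a point from camera to world coordinates). Camera axes: x right, y down, z forward; pixel columns grow to the right and rows downward; lengths in mm; the calibration is good to about 2 mm. A picture is of the moment at which its call begins. camera_params takes no time and is no camera call.
- arm.sign_off(): hands the job in, once; it reports no verdict.
The state is a dict: "time_s": time; "joints": joint angles; "qvel": joint speeds; "tau": joint torques, N m; "tool_pos": TCP position; "orientation": TCP orientation; "contact_force": force on the tool from outside, world axes, zero at the start; "moment": the same for the moment, N m; "finger_gap": opening from 0.0 (shut) to 1.0 (fully open).
Only numpy, scipy, OpenCV 4.12 (cv2) and the standard library are available. Lean on these libraries where they do the work, as an engineer would, in place of code of your own. Each camera call takes 0.05 s, during which the arm holds its last target. There are 200 camera calls.

## Working session

There is one attempt and no reset: what is moved stays moved. The work goes in short steps, Python scripts to look and compute and a tool call to move; the robot and the scene stay as the last step left them, time stands still between calls to the robot, and variables do not carry over. Pictures are saved under pics/ and viewed, on a budget of 10 in all, crops included, one or two more only if the job needs it, and the job is handed in when it is done.

Besides the shell and the picture viewer there is one more tool, called after "Emit:" by a JSON object that holds its "name" and its "arguments", one argument or row to a line. carry_out: Moves the arm, as the interface text tells. Its arguments: {"type":"object","properties":{"rotation":{"type":"array"},"dp":{"type":"array"},"fingers":{"type":"array"}},"required":["rotation","dp","fingers"]}

```bash
mkdir -p pics; cat > h.py <<'E'
import numpy as np, cv2
from plant import arm
def snap(n,f):
    im=arm.capture(n); cv2.imwrite('pics/'+f,im[:,:,::-1]); return im
def ray(n,u,v):
    p=arm.camera_params(n); f=200/np.tan(np.radians(p['fov_y'])/2)
    K=np.array([[f,0,p['cx']],[0,f,p['cy']],[0,0,1]])
    q=cv2.undistortPoints(np.array([[[u,v]]],float),K,np.array([p['k1'],0,0,0.]))[0,0]
    T=np.array(p['cam_to_world']); d=T[:3,:3]@[q[0],q[1],1]; return T[:3,3],d/np.linalg.norm(d)
def atz(n,u,v,z):
    o,d=ray(n,u,v); return o+d*(z-o[2])/d[2]
def tri(rs):
    A=np.zeros((3,3));b=np.zeros(3)
    for o,d in rs:
        P=np.eye(3)-np.outer(d,d);A+=P;b+=P@o
    x=np.linalg.solve(A,b); return x,[np.linalg.norm((np.eye(3)-np.outer(d,d))@(x-o)) for o,d in rs]
def proj(n,X):
    p=arm.camera_params(n); f=200/np.tan(np.radians(p['fov_y'])/2)
    c=np.linalg.inv(np.array(p['cam_to_world']))@np.r_[X,1]; q=c[:2]/c[2]; q=q*(1+p['k1']*(q@q))
    return q*f+[p['cx'],p['cy']]
E
python3 - <<'E'
from h import *
for n in('scene','top'):
    snap(n,n+'0.png'); p=arm.camera_params(n); print(n,p['fov_y'],p['k1'],np.round(p['cam_to_world'],3).tolist())
s=arm.state();print(s['time_s'],s['tool_pos'],np.round(s['orientation'],3).tolist(),s['contact_force'],s['finger_gap'])
a=cv2.imread('pics/scene0.png');b=cv2.imread('pics/top0.png')
E
```

```text
scene 42.714749144078965 -0.1524668407271321 [[0.854, 0.359, -0.377, 852.579], [0.521, -0.57, 0.636, -419.285], [0.013, -0.739, -0.673, 610.722], [0.0, 0.0, 0.0, 1.0]]
top 50.07401772911848 -0.1098828516699814 [[-0.028, -0.995, 0.095, 489.477], [-1.0, 0.027, -0.016, 67.96], [0.013, -0.096, -0.995, 913.415], [0.0, 0.0, 0.0, 1.0]]
0.1 [ 231.6589861  -606.63580117  242.62202339] [[0.934, 0.357, -0.001], [0.357, -0.934, 0.002], [-0.0, -0.002, -1.0]] [-0.21234557 -0.67356883 -0.03820877] 0.9939978164476422
```

View pics/scene0.png

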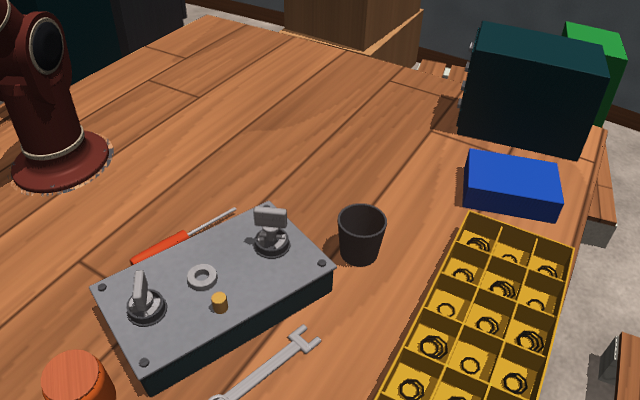

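View pics/top0.png

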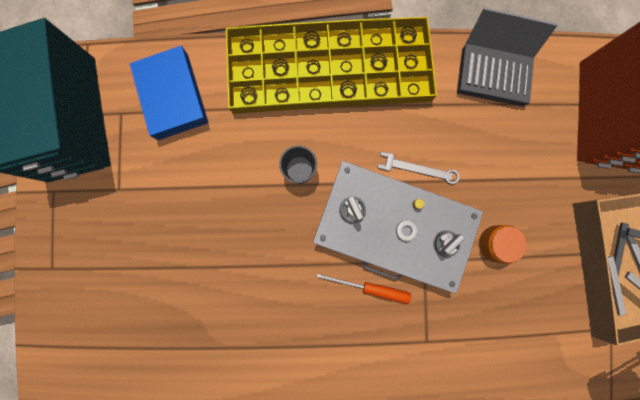

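The case appears with two screws, at about (145,295) and (270,230) in scene, and (448,243) and (352,209) in top. I need enlarged crops to tell which one is down.

```bash
python3 - <<'E'
import cv2,numpy as np
a=cv2.imread('pics/scene0.png');b=cv2.imread('pics/top0.png')
def c(i,u,v,w,h,s): return cv2.resize(i[v:v+h,u:u+w],None,fx=s,fy=s,interpolation=cv2.INTER_CUBIC)
A=np.hstack([c(a,110,260,66,66,6),c(a,236,195,66,66,6)])
B=np.hstack([c(b,415,210,66,33*2,6),c(b,320,176,66,66,6)])
cv2.imwrite('pics/cA.png',np.vstack([A[:300*1+96],B])[:, :][:792] if 0 else A)
cv2.imwrite('pics/cB.png',B)
E
```

```text
(no output)
```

View pics/cA.png

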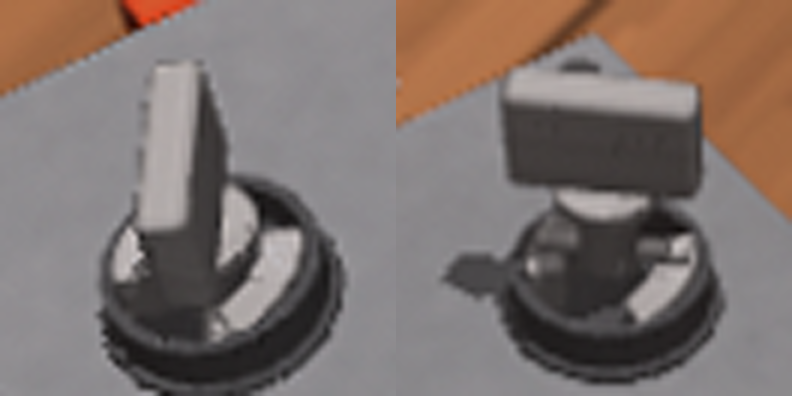

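View pics/cB.png

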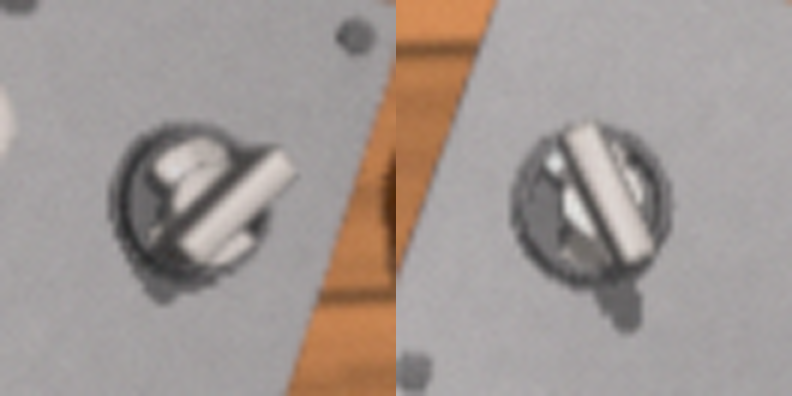

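Crops: the scene-left screw (top view right) has its flange low in the collar, so it is the one still down. The scene-right one stands up. The down screw's bar-top ends are at about (177,62) and (163,228) in the scene crop, and (287,158) and (192,252) in the top crop.

```bash
python3 - <<'E'
from h import *
S=lambda x,y:((x+.5)/6-.5+110,(y+.5)/6-.5+260)
T=lambda x,y:((x+.5)/6-.5+415,(y+.5)/6-.5+210)
S2=lambda x,y:((x-396+.5)/6-.5+236,(y+.5)/6-.5+195)
T2=lambda x,y:((x-396+.5)/6-.5+320,(y+.5)/6-.5+176)
def m(s,t,z):
    X,e=tri([ray('scene',*s),ray('top',*t)]); print(X.round(1),np.round(e,1),'sceneZ',atz('scene',*s,z).round(1),'topZ',atz('top',*t,z).round(1)); return X
c=m(S(169,145),T(240,205),117)
# scene far end (177,62) vs near (163,228)
for pair in (((177,62),(192,252)),((163,228),(287,158))):
    m(S(*pair[0]),T(*pair[1]),117)
print('wing2');m(S2(600,92),T2(611,191),133)
# collar centre, z=77 ring
m(S(222,270),T(190,207),77)
m(S2(610,285),T2(593,205),77)
R=arm.state()['orientation'];print(np.degrees(np.arctan2(R[1,1],R[0,1])),np.degrees(np.arctan2(R[1,0],R[0,0])))
E
```

```text
[ 462.9 -191.6  114.1] [1. 1.] sceneZ [ 464.3 -193.5  117. ] topZ [ 463.7 -189.9  117. ]
[ 448.9 -174.9  115.5] [0.9 0.9] sceneZ [ 449.3 -176.2  117. ] topZ [ 449.7 -173.8  117. ]
[ 477.1 -207.7  113.5] [1. 1.] sceneZ [ 478.9 -209.7  117. ] topZ [ 477.8 -205.7  117. ]
wing2
[535.6  -4.8 129.9] [1.3 1.3] sceneZ [536.6  -8.2 133. ] topZ [536.4  -3.7 133. ]
[ 461.6 -189.3   67.5] [0.7 0.7] sceneZ [ 467.9 -193.7   77. ] topZ [ 462.4 -186.    77. ]
[534.9  -4.7  65.1] [1.4 1.4] sceneZ [540.8 -14.5  77. ] topZ [535.4  -2.8  77. ]
-69.09397680480508 20.90603102182395
```

Emit:
{"name": "carry_out", "arguments": {
  "rotation": [
    [0,0,-69.6],
    [0,0,-69.6],
    [0,0,-69.6],
    [0,0,-69.6],
    [0,0,-69.6],
    [0,0,-69.6],
    [0,0,-69.6],
    [0,0,-69.6]
  ],
  "dp": [
    [231.5,415.5,0],
    [231.5,415.5,0],
    [231.5,415.5,0],
    [231.5,415.5,0],
    [231.5,415.5,0],
    [231.5,415.5,0],
    [231.5,415.5,0],
    [231.5,415.5,0]
  ],
  "fingers": [0,0,0,0,0,0,0,0]
}}

```text
time_s: 0.9
tool_pos: [423.4, -263.0, 243.4]
orientation: [[0.685, -0.728, -0.0], [-0.728, -0.685, 0.0], [-0.001, -0.0, -1.0]]
contact_force: [0.8, -1.1, 0.1]
finger_gap: 0.499
```

Emit:
{"name": "carry_out", "arguments": {
  "rotation": [
    [0,0,-1.5],
    [0,0,-1.5],
    [0,0,-1.5],
    [0,0,-1.5],
    [0,0,-1.5]
  ],
  "dp": [
    [39,70,-60],
    [39,70,-60],
    [39,70,-60],
    [39,70,-60],
    [39,70,-60]
  ],
  "fingers": [0,0,0,0,0]
}}

```text
time_s: 1.4
tool_pos: [461.5, -196.6, 184.0]
orientation: [[0.668, -0.744, 0.0], [-0.744, -0.668, -0.001], [0.001, 0.001, -1.0]]
contact_force: [-0.6, -1.0, 0.1]
finger_gap: 0.504
```

```bash
python3 - <<'E'
from h import *
s=arm.state();R=s['orientation'];print(s['tool_pos'],np.degrees(np.arctan2(R[1,1],R[0,1])),R[:,2])
a=snap('scene','scene1.png');b=snap('top','top1.png')
c=lambda i,u,v:cv2.resize(i[v:v+95,u:u+95],None,fx=4.2,fy=4.2,interpolation=cv2.INTER_CUBIC)
cv2.imwrite('pics/c1.png',np.hstack([c(a,95,235),c(b,400,195)])[:,:,::-1])
P=s['tool_pos']
for z in(25,): 
    for n in('scene','top'): print(n,proj(n,P-[0,0,z]))
E
```

```text
[ 461.50736062 -196.57526431  184.04861115] -138.05657083290487 [ 3.38665447e-04 -1.28883059e-03 -9.99999112e-01]
scene [126.27064092 262.00057091]
top [465.76066843 245.32735094]
```

View pics/c1.png

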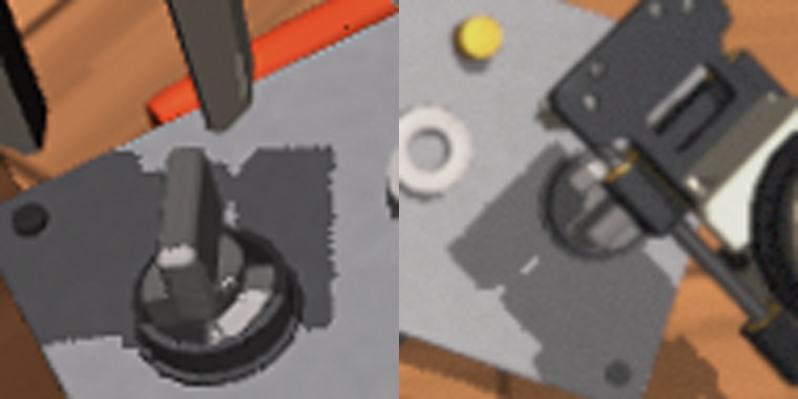

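The fingers straddle the bar line in the scene crop, with the fingertip at about (215,128) in the crop and the bar at (190,150–270). The alignment is as planned, so I correct xy and go down.

Emit:
{"name": "carry_out", "arguments": {
  "rotation": [
    [0,0,-0.6],
    [0,0,-0.6],
    [0,0,-0.6],
    [0,0,-0.6]
  ],
  "dp": [
    [2,5,-10],
    [2,5,-45],
    [2,5,-45],
    [2,5,-45]
  ],
  "fingers": [0,0,0,0]
}}

```text
time_s: 1.9
tool_pos: [463.4, -190.2, 138.5]
orientation: [[0.661, -0.75, -0.001], [-0.75, -0.661, 0.0], [-0.001, 0.001, -1.0]]
contact_force: [1.0, 0.0, -0.2]
finger_gap: 0.497
```

```bash
python3 - <<'E'
from h import *
s=arm.state();R=s['orientation'];print(s['tool_pos'],np.degrees(np.arctan2(R[1,1],R[0,1])),s['contact_force'])
a=snap('scene','scene2.png')
P=s['tool_pos']
cv2.imwrite('pics/c2.png',cv2.resize(a[225:335,80:200],None,fx=5,fy=5,interpolation=cv2.INTER_CUBIC)[:,:,::-1])
y=R[:,1]
for d in(-23,23): print(d,((proj('scene',P-[0,0,25]+d*y)-[80,225])*5).round())
E
```

```text
[ 463.37657943 -190.2269055   138.45997666] -138.59828049354672 [ 0.98043497  0.04366551 -0.20894212]
-23 [389. 283.]
23 [208. 303.]
```

View pics/c2.png

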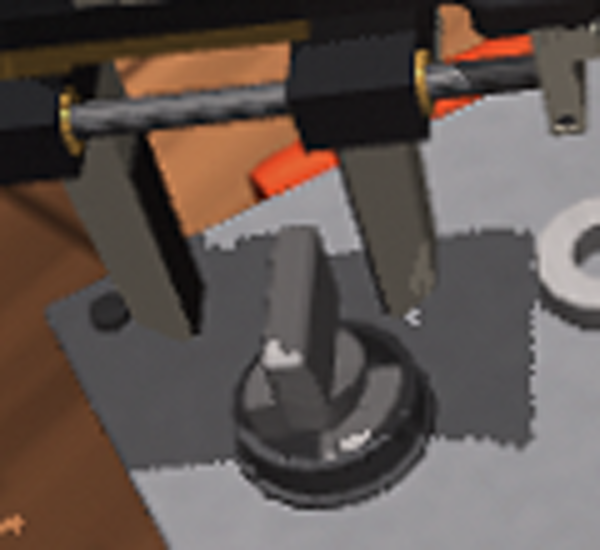

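Both fingertips stand on either side of the bar, with inner tips at about (195,315) and (388,300) and the bar top at (290,290). This agrees with the projection, so I go down the last 26 mm and close.

Emit:
{"name": "carry_out", "arguments": {
  "rotation": [
    [0,0,0],
    [0,0,0],
    [0,0,0],
    [0,0,0],
    [0,0,0],
    [0,0,0],
    [0,0,0],
    [0,0,0]
  ],
  "dp": [
    [0,-1,-15],
    [0,-1,-26],
    [0,-1,-26],
    [0,-1,-26],
    [0,-1,-26],
    [0,-1,-26],
    [0,-1,-26],
    [0,-1,-26]
  ],
  "fingers": [0,0,0,-1,-1,-1,-1,-1]
}}

```text
time_s: 2.75
tool_pos: [463.6, -191.4, 112.9]
orientation: [[0.662, -0.749, -0.0], [-0.749, -0.662, -0.001], [0.0, 0.001, -1.0]]
contact_force: [-3.4, -1.3, 4.2]
finger_gap: 0.124
```

Emit:
{"name": "carry_out", "arguments": {
  "rotation": [
    [0,0,0],
    [0,0,0],
    [0,0,0],
    [0,0,0]
  ],
  "dp": [
    [0,0,0],
    [0,0,0],
    [0,0,0],
    [0,0,0]
  ],
  "fingers": [-1,-1,-1,-1]
}}

```text
time_s: 3.15
tool_pos: [463.6, -191.4, 112.9]
orientation: [[0.662, -0.75, -0.0], [-0.75, -0.662, -0.0], [0.0, 0.0, -1.0]]
contact_force: [-2.0, -1.6, 5.4]
finger_gap: 0.127
```

Emit:
{"name": "carry_out", "arguments": {
  "rotation": [
    [0,0,0],
    [0,0,0],
    [0,0,0],
    [0,0,0],
    [0,0,0],
    [0,0,0],
    [0,0,0],
    [0,0,0]
  ],
  "dp": [
    [0,0,4],
    [0,0,8],
    [0,0,12],
    [0,0,16],
    [0,0,19],
    [0,0,21],
    [0,0,21],
    [0,0,21]
  ],
  "fingers": [-1,-1,-1,-1,-1,-1,-1,-1]
}}

```text
time_s: 3.95
tool_pos: [463.6, -191.4, 133.5]
orientation: [[0.662, -0.75, -0.0], [-0.75, -0.662, -0.0], [0.0, 0.001, -1.0]]
contact_force: [-0.5, -5.1, -9.5]
finger_gap: 0.13
```

```bash
python3 - <<'E'
from h import *
s=arm.state();print(s['tool_pos'],s['contact_force'],s['moment'],s['joints'].round(2) if hasattr(s['joints'],'round') else s['joints'])
a=snap('scene','scene3.png')
cv2.imwrite('pics/c3.png',cv2.resize(a[225:335,80:200],None,fx=5,fy=5,interpolation=cv2.INTER_CUBIC)[:,:,::-1])
E
```

```text
[ 463.56995339 -191.35109507  133.47735478] [-0.5401842  -5.07933348 -9.48249304] [-0.97250352 -0.0090657  -0.0388263 ] [ 0.2   0.55  0.21  1.98 -0.18  0.64 -1.88]
```

View pics/c3.png

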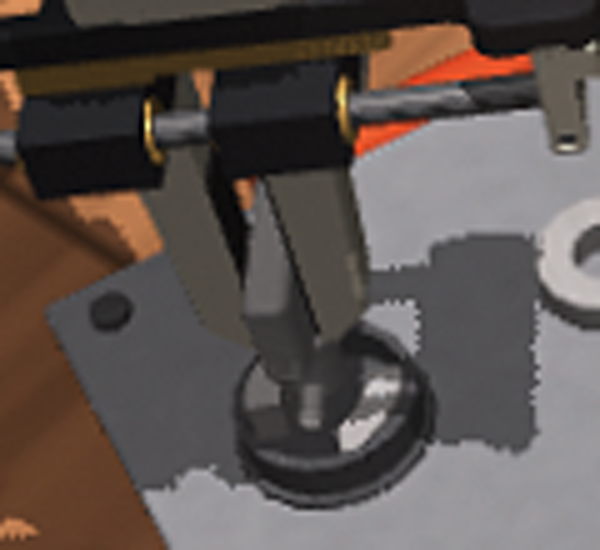

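The bar is held between the fingers and the stem shows above the collar at about (310,400). The −9.5 N matches the spring at 20 mm. Now I turn it anticlockwise, 76 degrees first.

Emit:
{"name": "carry_out", "arguments": {
  "rotation": [
    [0,0,5],
    [0,0,10],
    [0,0,15],
    [0,0,20],
    [0,0,25],
    [0,0,30],
    [0,0,35],
    [0,0,40]
  ],
  "dp": [
    [0,-0.5,0],
    [0,-0.5,0],
    [0,-0.5,0],
    [0,-0.5,0],
    [0,-0.5,0],
    [0,-0.5,0],
    [0,-0.5,0],
    [0,-0.5,0]
  ],
  "fingers": [-1,-1,-1,-1,-1,-1,-1,-1]
}}

```text
time_s: 4.8
tool_pos: [463.9, -190.7, 133.5]
orientation: [[0.989, -0.145, -0.0], [-0.145, -0.989, 0.001], [-0.001, -0.001, -1.0]]
contact_force: [0.7, -2.5, -10.2]
finger_gap: 0.125
```

Emit:
{"name": "carry_out", "arguments": {
  "rotation": [
    [0,0,5],
    [0,0,10],
    [0,0,15],
    [0,0,20],
    [0,0,25],
    [0,0,30],
    [0,0,35],
    [0,0,36]
  ],
  "dp": [
    [0,0,0],
    [0,0,0],
    [0,0,0],
    [0,0,0],
    [0,0,0],
    [0,0,0],
    [0,0,0],
    [0,0,0]
  ],
  "fingers": [-1,-1,-1,-1,-1,-1,-1,-1]
}}

```text
time_s: 5.6
tool_pos: [463.8, -190.1, 133.4]
orientation: [[0.887, 0.463, -0.001], [0.463, -0.887, 0.002], [0.0, -0.002, -1.0]]
contact_force: [1.3, -0.3, -8.5]
finger_gap: 0.127
```

```bash
python3 - <<'E'
from h import *
s=arm.state();R=s['orientation'];print(s['tool_pos'],np.degrees(np.arctan2(R[1,1],R[0,1])),s['contact_force'],s['moment'],s['finger_gap'])
E
```

```text
[ 463.82477009 -190.09918345  133.42388436] -62.44926462438722 [ 1.34933262 -0.33087056 -8.52921925] [-0.01333843 -0.31967562 -0.02009281] 0.12749055347423266
```

Emit:
{"name": "carry_out", "arguments": {
  "rotation": [
    [0,0,1.5],
    [0,0,3],
    [0,0,4],
    [0,0,5],
    [0,0,5],
    [0,0,5]
  ],
  "dp": [
    [0,0,0],
    [0,0,0],
    [0,0,0],
    [0,0,0],
    [0,0,0],
    [0,0,0]
  ],
  "fingers": [-1,-1,-1,-1,-1,-1]
}}

```text
time_s: 6.2
tool_pos: [463.7, -190.2, 133.5]
orientation: [[0.844, 0.537, -0.001], [0.537, -0.844, 0.002], [0.001, -0.002, -1.0]]
contact_force: [1.6, 4.5, -9.6]
finger_gap: 0.127
```

```bash
python3 - <<'E'
from h import *
s=arm.state();R=s['orientation'];print(s['tool_pos'],np.degrees(np.arctan2(R[1,1],R[0,1])),s['contact_force'],s['moment'],s['finger_gap'])
E
```

```text
[ 463.71875994 -190.21747491  133.47005455] -57.5387683606638 [ 1.60302027  4.48356614 -9.5680711 ] [ 1.2921379  -0.27574415 -0.22040712] 0.1267622225697627
```

The yaw moment has risen to −0.22 N m after 81° of turn, so the screw is at its stop. I ease it down onto the thread and release.

Emit:
{"name": "carry_out", "arguments": {
  "rotation": [
    [0,0,-0.5],
    [0,0,-0.5],
    [0,0,-0.5],
    [0,0,-0.5],
    [0,0,-0.5],
    [0,0,-0.5],
    [0,0,-0.5],
    [0,0,-0.5]
  ],
  "dp": [
    [0,0,-1.5],
    [0,0,-3],
    [0,0,-4],
    [0,0,-4],
    [0,0,-4],
    [0,0,-4],
    [0,0,-4],
    [0,0,-4]
  ],
  "fingers": [-1,-1,-1,-1,0,0,0,0]
}}

```text
time_s: 7.0
tool_pos: [464.5, -192.8, 130.5]
orientation: [[0.849, 0.529, 0.002], [0.529, -0.849, -0.002], [0.001, 0.003, -1.0]]
contact_force: [0.5, 1.0, -0.7]
finger_gap: 0.421
```

Emit:
{"name": "carry_out", "arguments": {
  "rotation": [
    [0,0,0],
    [0,0,0],
    [0,0,0],
    [0,0,0],
    [0,0,0],
    [0,0,0],
    [0,0,0],
    [0,0,0]
  ],
  "dp": [
    [0,0,0],
    [0,0,10],
    [0,0,30],
    [0,0,60],
    [0,0,90],
    [0,-50,110],
    [0,-100,110],
    [0,-140,110]
  ],
  "fingers": [0,0,0,0,0,0,0,0]
}}

```text
time_s: 7.8
tool_pos: [464.0, -334.2, 241.9]
orientation: [[0.848, 0.529, 0.003], [0.529, -0.848, -0.003], [0.001, 0.004, -1.0]]
contact_force: [0.6, -0.6, -1.0]
finger_gap: 0.497
```

```bash
python3 - <<'E'
from h import *
s=arm.state();print(s['time_s'],s['tool_pos'],s['contact_force'],s['finger_gap'])
a=snap('scene','scene4.png');b=snap('top','top4.png')
c=lambda i,u,v,w,h,f:cv2.resize(i[v:v+h,u:u+w],(int(w*f),int(h*f)),interpolation=cv2.INTER_CUBIC)
cv2.imwrite('pics/c4.png',np.hstack([c(a,85,190,220,150,2.2),c(b,415,210,68,75,4.4)])[:,:,::-1])
E
```

```text
7.8 [ 464.04287561 -334.22908804  241.91347047] [ 0.55808905 -0.62879084 -0.98975253] 0.4974591414206672
```

View pics/c4.png

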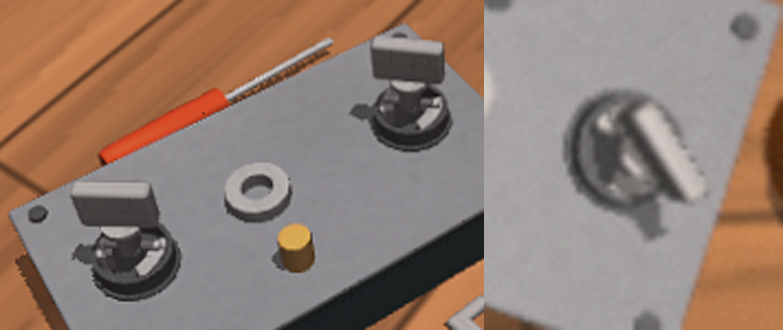

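The screw now stands up on its thread with its stem showing (bar at about (115,205)), in the same pose as the other screw (405,60). The other screw, the ring and the bush are where they were, and the gripper is clear.

```bash
python3 - <<'E'
from h import *
T=lambda x,y:((x-484+.5)/4.4-.5+415,(y+.5)/4.4-.5+210)
A,B=(atz('top',*T(*p),133) for p in((645,110),(696,190)))
print('centre',(A+B)/2,'bar angle',np.degrees(np.arctan2(*(B-A)[1::-1])))
print(arm.sign_off())
E
```

```text
centre [ 464.13269106 -189.27555348  133.        ] bar angle -149.32143333957137
the job is handed in; nothing more can be done
None
```

I backed out the screw that was still down, and it now stays up on its thread. I gripped its wing bar, lifted it about 20.6 mm, turned it anticlockwise to its stop, lowered it 4 mm onto the thread, and released it. I then moved the arm clear and handed the job in at about 8 s on the robot's clock.

- **Lift:** the downward pull on the tool was about 9.5 N, which matches the spring at 20 mm.
- **Turn:** the gripper turned 81°, and a moment of 0.22 N m at the end showed the screw was against its stop.
- **Final pictures:** both screws stand up alike, and the other screw, the ring and the bush look unmoved.
- **Bar angle:** the top picture gives a bar angle of −149° (equal to 31°), about 80° from the start. This was a rough reading from an enlarged crop.
- **Disagreement:** the top of the bar measured 114 mm high from the two pictures, against 117 mm in the task text. The two sight lines missed each other by about 2 mm, which is about the calibration error.

I did not measure the settled lift by itself; I only saw it in the pictures.

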